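# Top up the tube rack and hold the shaker gate open for it

## Robot

A 6-joint arm with a two-finger parallel gripper is mounted at the origin on the work surface. World frame = base frame: x ahead of the robot, y to its left, z up, the work surface at z = 0. Lengths are in m, angles in rad, forces in N, time in s.
With the tool pointing down it reaches from about 0.35 to 0.725 m from the base axis. Payload 4.3 kg.
Tool frame: the origin (TCP) lies midway between the tips of the shut fingers; the grasp point (between the pads) lies 19 mm behind it; z points along the fingers, y is the direction in which the jaws open and shut (so a half turn about z gives the same grasp; the last joint's range is limited). The gripper opens to 85 mm and grips with 20 to 120 N. Pads are 22 mm wide; open, the fingers measure 114 mm over their backs; the gripper's body (76 mm by 85 mm) begins 54 mm behind the grasp point. The pads swing forward as they close: fully open they stand 13 mm farther back than shut.
Start: joints at [0.993, 0.377, 0.081, 1.274, 0, 1.46], TCP at [0.259, 0.513, 0.231] pointing down, gripper open.
Joint ranges: [-2.72, 2.72], [-0.84, 1.66], [-1.02, 1.22], [-1.77, 2.12], [-1.37, 1.28], [-3.14, 3.14]. Speed limits (rad/s): [2.57, 2.57, 3.14, 3.14, 3.14, 3.14].

## Interface

Orientations are given as a rotation vector (axis times angle).
In Python, from station import arm gives the robot as it stands.
- The arm moves only by the tool jog_arm, never from a script. Its argument "deltas" is one flat list of numbers, 7 for each row, row after row: the shift along the tool's x, y, z in units of 60 mm (1.0 is 60 mm), then the turn, a rotation vector about the tool's x, y, z in units of 8 degrees (1.0 is 8 degrees), then the closure in counts, from 0 (fully open) to 255 (shut). In form: [dx, dy, dz, rx, ry, rz, claw, dx, dy, dz, rx, ry, rz, claw, ...]. A call has 1 to 12 rows; each row shifts and turns the pose as measured when the row begins, along the tool's axes as they then stand; what a row does not reach is not made up. A row lasts 1/8 s, in which the tool goes at most 62.5 mm and 10.7 degrees, less where a joint would pass 70% of its speed; a pose out of reach is approached as far as the arm can. A call is refused whole if a number of a shift passes 1 or a number of a turn 1, either way. A call with a gripper value outside its range is refused whole. The fingers move at their own pace and stop on an object; "squeeze" is the grip in N (left out, the last holds). Time passes only in rows, so rows that do not move let the fingers close. It gives the time, the measured TCP pose, the force and the opening at its end, in the units of the state.
- arm.state(): the state, without advancing time (a new reading comes with each control period).
- arm.capture(name): name is "side" or "top"; returns a dict with "image" (384x512x3 uint8, blue, green, red), "vertical_fov" (degrees; the focal length in pixels is half the picture's height over the tangent of half this angle, whatever the lens; pixels are square), "cx", "cy" (the principal point, pixels), "D" ([k1, k2, p1, p2, k3] as OpenCV has them; the pictures are not rectified), "R" (3x3) and "t" (3): a world point X has camera coordinates R X + t. Camera axes: x right, y down, z forward; pixel columns grow to the right and rows downward; lengths in m; the calibration is good to about 2 mm. A picture is of the moment at which its call begins. There is no depth.
- arm.sign_off(): hands the job in, once; it reports no verdict.
Trained networks look in a picture, given as the dict that the camera call returned (one of the last four; its "shot" number tells which), for a name from the list of things; names that differ only in an ending like _2 or _b are one class to them, and where a whole thing is asked for, a point or a joint stands for the part that bears it (a point fixed in the world has none). Each returns a list of dicts, best first, with "confidence" (0 to 1); they miss things now and then, are a little off and sometimes report something else, mostly with a low value. They report only what shows in the picture. A call takes as long as a camera call.
- arm.cut_out(picture, label): "region" (384x512 bool, what is visible of it) and "point" ([column, row] in pixels, amid what is visible of it).
- arm.pinpoint(picture, label): "point" ([column, row] in pixels: a listed point, or the origin of a listed thing).
The state is a dict: "clock": time; "qpos": joint angles; "qd": joint speeds; "joint_torque": joint torques, N m; "position": TCP position; "orientation": TCP orientation; "ft_force": force on the tool from outside, world axes, zero at the start; "ft_torque": the same for the moment, N m; "finger_gap": opening from 0.0 (shut) to 1.0 (fully open).
Only numpy, scipy, OpenCV 4.12 (cv2) and the standard library are available. Lean on these libraries where they do the work, as an engineer would, in place of code of your own. Each camera call takes 0.05 s, during which the arm holds its last target.

## Task

Get the tube rack ready for the shaker and let your colleague in: top up the rack by standing a spare tube from the aluminium block, fully home, in each empty pocket, leaving the tubes already in the rack and the left-over spare where they are. Then open the shaker guard: its barrel bolt sags behind the bent-up lip of the keeper, so lift the bolt by its knob and draw it while you hold it up, and pull the gate about a hand's breadth (10 cm) ajar at the bolt's end. The gate springs shut by itself, so finish while still holding it there with the gripper, and leave everything else on the bench undisturbed.

Things in the scene. Friction and masses are not known exactly. Their poses are not given: they have to be found in the camera images.
- guard: Open-topped guard round a shaker: aluminium frame, clear sheets, 280 mm deep (x), 390 wide (y), 185 tall, fixed to the bench. Origin at the centre of its footprint. Its whole front (-x, towards the robot) is the gate, between two posts; y points from the hinge post to the keeper post. Keeper: a steel channel, open at the top, on that post, with a bent-up lip at its mouth on the gate's side.
- gate (a joint): Opening angle of the gate, rad, 0 = shut, limit 1.4: it swings towards the robot about the vertical line through gate_hinge, counter-clockwise from above. Free edge 314 mm from that line; 18 to 180 mm above the bench, 20 mm thick. Spring hinges shut it when let go (1.3 to 2.8 N at the knob). With the bolt's nose in the keeper it opens no more than about 1 degree.
- gate_hinge (a point): Point on the gate's vertical hinge axis, at the height of the gate's top (180 mm).
- bolt (a joint): How far the steel barrel bolt is drawn, m: 0 = home in the keeper, limit 0.055; starts at 0 to 0.004. It slides level along the front of the gate's top rail, towards the hinge as it is drawn (the guard's -y while the gate is shut). The nose is out of the keeper from 0.034 on; its tip is 92 mm from the knob, away from the hinge. 1.5 to 3 N of friction; it stays where left.
- bolt_lift (a joint): How far the bolt is lifted in its stretched guide straps, m: 0 = sagging (its weight, 2 to 3.2 N, takes it there), limit 0.014. The nose, stepped 11 mm down from the 12 mm bolt, hangs behind the keeper's 8 mm lip: drawn unlifted it jams after 2 to 6 mm; it passes while the bolt is held up by 0.009 or more, all the way until the nose is out.
- bolt_knob (a point): Centre of the bolt's upright round steel knob, 20 mm in diameter (18 at the waist), 36 mm tall, on an 8 mm stem standing on the bolt, fixed to it. With the bolt sagging this point is 210 mm above the bench and the knob's underside 12 mm above the gate's top rail. It is 22.5 mm in front of the gate's middle plane and moves with bolt and gate.
- rack: White single-row tube rack, 50 mm (x) by 188 mm (y), 80 mm tall at its two end cheeks (5 mm thick); perforated top plate 64 to 70 mm above the bench. Origin at the centre of its underside; five pockets in a row along its y. Fixed to the bench. Three pockets hold tubes, two are empty; which ones differs each time.
- pocket1 (a point): Centre of the mouth of rack pocket 1, 70 mm above the bench, -70 mm along the rack's y; hole 19.5 mm, floor 66 mm below the mouth.
- pocket2 (a point): Centre of the mouth of rack pocket 2, 70 mm above the bench, -35 mm along the rack's y; hole 19.5 mm, floor 66 mm below the mouth.
- pocket3 (a point): Centre of the mouth of rack pocket 3, 70 mm above the bench, 0 mm along the rack's y; hole 19.5 mm, floor 66 mm below the mouth.
- pocket4 (a point): Centre of the mouth of rack pocket 4, 70 mm above the bench, 35 mm along the rack's y; hole 19.5 mm, floor 66 mm below the mouth.
- pocket5 (a point): Centre of the mouth of rack pocket 5, 70 mm above the bench, 70 mm along the rack's y; hole 19.5 mm, floor 66 mm below the mouth.
- tube1_mid (a point): Closed 15 ml tube, in the rack from the start: 17 mm across, 120 mm tall, pointed foot (last 20 mm), cap 22 mm across and 18 mm tall, 18 g. This point is half-way up: 60 mm above the foot, 51 mm below the cap's centre; 64 mm above the bench when seated in the rack or the block.
- tube2_mid (a point): Closed 15 ml tube, in the rack from the start: 17 mm across, 120 mm tall, pointed foot (last 20 mm), cap 22 mm across and 18 mm tall, 18 g. This point is half-way up: 60 mm above the foot, 51 mm below the cap's centre; 64 mm above the bench when seated in the rack or the block.
- tube3_mid (a point): Closed 15 ml tube, in the rack from the start: 17 mm across, 120 mm tall, pointed foot (last 20 mm), cap 22 mm across and 18 mm tall, 18 g. This point is half-way up: 60 mm above the foot, 51 mm below the cap's centre; 64 mm above the bench when seated in the rack or the block.
- spare1_mid (a point): Closed 15 ml tube, a spare, in one of three 56 mm deep wells in a row, 35 mm apart, of a fixed aluminium block 48 x 118 mm, 60 mm tall (spare1, 2, 3 in order): 17 mm across, 120 mm tall, pointed foot (last 20 mm), cap 22 mm across and 18 mm tall, 18 g. This point is half-way up: 60 mm above the foot, 51 mm below the cap's centre; 64 mm above the bench when seated in the rack or the block.
- spare2_mid (a point): Closed 15 ml tube, a spare, in one of three 56 mm deep wells in a row, 35 mm apart, of a fixed aluminium block 48 x 118 mm, 60 mm tall (spare1, 2, 3 in order): 17 mm across, 120 mm tall, pointed foot (last 20 mm), cap 22 mm across and 18 mm tall, 18 g. This point is half-way up: 60 mm above the foot, 51 mm below the cap's centre; 64 mm above the bench when seated in the rack or the block.
- spare3_mid (a point): Closed 15 ml tube, a spare, in one of three 56 mm deep wells in a row, 35 mm apart, of a fixed aluminium block 48 x 118 mm, 60 mm tall (spare1, 2, 3 in order): 17 mm across, 120 mm tall, pointed foot (last 20 mm), cap 22 mm across and 18 mm tall, 18 g. This point is half-way up: 60 mm above the foot, 51 mm below the cap's centre; 64 mm above the bench when seated in the rack or the block.
- bottle: Bystander: glass reagent bottle, 70 mm across, 145 mm tall; origin at its underside.
- tip_box: Bystander: box of pipette tips, 122 x 84 x 64 mm; origin at its underside.
- beaker: Bystander: glass beaker, 68 mm across, 85 mm tall; origin at its underside.
- timer: Bystander: flat white timer, 62 x 66 x 18 mm; origin at its underside.
- marker: Bystander: marker pen lying on the bench, 125 mm long, 15 mm thick, origin 30 mm from its white end; origin at its underside.
- jar: Bystander: small amber jar, 44 mm across, 55 mm tall; origin at its underside.

How it is judged:
On the way, in this order (a step that is already met when the one before it is completed fails the run):
1. every pocket of the rack holds a tube, fully home (horizontal distance between any of tube1_mid, tube2_mid, tube3_mid, spare1_mid, spare2_mid, spare3_mid and pocket1 below 0.008 m and horizontal distance between any of tube1_mid, tube2_mid, tube3_mid, spare1_mid, spare2_mid, spare3_mid and pocket2 below 0.008 m and horizontal distance between any of tube1_mid, tube2_mid, tube3_mid, spare1_mid, spare2_mid, spare3_mid and pocket3 below 0.008 m and horizontal distance between any of tube1_mid, tube2_mid, tube3_mid, spare1_mid, spare2_mid, spare3_mid and pocket4 below 0.008 m and horizontal distance between any of tube1_mid, tube2_mid, tube3_mid, spare1_mid, spare2_mid, spare3_mid and pocket5 below 0.008 m and height (world z) of each of tube1_mid, tube2_mid, tube3_mid, spare1_mid, spare2_mid, spare3_mid below 0.07 m), for 0.2 s.
2. the bolt is drawn out of the keeper (value of joint bolt above 0.034 m), for 0.1 s.
3. the gate is held ajar (value of joint gate between 0.2 and 0.52 rad and velocity of joint gate between -0.05 and 0.05 rad/s and contact force between the fingers and guard above 0.5 N), for 0.2 s.
At the end, for the whole second after the job is handed in: Each rack pocket holds a tube (within 8 mm of its centre); all tubes are fully home, their middles under 70 mm; one spare stays in its well; the fingers press on the guard's gate or bolt (over 0.5 N) and hold the gate still, 0.20 to 0.52 rad ajar (6 to 15 cm at its free edge) (all of step 1 and all of step 3 and distance of any of spare1_mid, spare2_mid, spare3_mid from where it was at the start of the episode below 0.015 m); the arm keeps its last pose, push and grip.
It fails at once if a tube that was already in the rack is pulled out (lifted by more than 25 mm) (height (world z) of any of tube1_mid, tube2_mid, tube3_mid above 0.089 m).
It fails at once if a bystander is pushed more than 30 mm or knocked over (distance of any of bottle, tip_box, beaker, timer, marker, jar from where it was at the start of the episode above 0.03 m or angle between any of bottle, tip_box, beaker, timer, marker, jar's own z axis and vertical above 0.5 rad).
It also fails if it takes over 72 s, if anything falls off the work surface, if the arm or the gripper's body presses on something with over 40 N, if the wrist force passes 120 N, or if a joint passes its speed limit or range.

## Working session

There is one attempt and no reset: what is moved stays moved. The work goes in short steps, Python scripts to look and compute and a tool call to move; the robot and the scene stay as the last step left them, time stands still between calls to the robot, and variables do not carry over. Pictures are saved under pics/ and viewed, and the job is handed in when it is done.

Besides the shell and the picture viewer there is one more tool, called after "Emit:" as name(argument=value, ...) on one line, values as JSON. jog_arm: Moves the arm, as the interface text tells. Its arguments: {"type":"object","properties":{"deltas":{"type":"array","items":{"type":"number"}},"squeeze":{"type":"number"}},"required":["deltas"]}

```bash
ls; mkdir -p pics; cat > h.py <<'E'
import numpy as np, cv2, json
from station import arm
from scipy.spatial.transform import Rotation as Ro
def K(p):
    h,w=p['image'].shape[:2]; f=h/2/np.tan(np.radians(p['vertical_fov'])/2)
    return np.array([[f,0,p['cx']],[0,f,p['cy']],[0,0,1.]])
def ray(p,uv):
    n=cv2.undistortPoints(np.array([[uv]],float),K(p),np.array(p['D'],float))[0,0]
    R=np.array(p['R']);t=np.array(p['t']); d=R.T@np.array([n[0],n[1],1]); return -R.T@t,d/np.linalg.norm(d)
def atz(p,uv,z):
    o,d=ray(p,uv); return o+d*(z-o[2])/d[2]
def proj(p,X):
    X=np.atleast_2d(np.array(X,float)); r=cv2.Rodrigues(np.array(p['R'],float))[0]
    return cv2.projectPoints(X,r,np.array(p['t'],float),K(p),np.array(p['D'],float))[0][:,0]
def tri(rs):
    A=0;b=0
    for o,d in rs:
        M=np.eye(3)-np.outer(d,d);A=A+M;b=b+M@o
    X=np.linalg.solve(A,b); return X,[np.linalg.norm((np.eye(3)-np.outer(d,d))@(X-o)) for o,d in rs]
E
python3 - <<'E'
from h import *
np.set_printoptions(precision=4,suppress=True)
P={n:arm.capture(n) for n in('side','top')}
for n in P:
    cv2.imwrite(f'pics/{n}0.png',P[n]['image'])
    print(n,P[n]['vertical_fov'],-np.array(P[n]['R']).T@np.array(P[n]['t']))
names='gate_hinge bolt_knob rack guard pocket1 pocket2 pocket3 pocket4 pocket5 tube1_mid tube2_mid tube3_mid spare1_mid spare2_mid spare3_mid bottle tip_box beaker timer marker jar'.split()
Z=dict(gate_hinge=.18,bolt_knob=.21,**{f'pocket{i}':.07 for i in range(1,6)})
for m in names:
    z=Z.get(m,.064 if 'mid' in m else 0)
    for n in P:
        for r in arm.pinpoint(P[n],m)[:4]: print(m,n,np.round(r['point'],1),round(r['confidence'],2),atz(P[n],r['point'],z))
print(arm.state())
E
```

```text
pics
side 55.44030794351911 [ 0.4056 -0.6914  0.8369]
top 47.0858132325154 [0.4475 0.0354 1.2465]
gate_hinge side [303.  224.8] 0.87 [ 0.6498 -0.1355  0.18  ]
gate_hinge side [349.  348.1] 0.51 [ 0.6317 -0.442   0.18  ]
gate_hinge top [317.  167.6] 0.67 [ 0.6558 -0.1352  0.18  ]
bolt_knob side [264.8 152.5] 0.83 [0.6241 0.1323 0.21  ]
bolt_knob top [209.5 181.8] 0.8 [0.6191 0.1277 0.21  ]
rack side [229.7 304.1] 0.67 [ 0.4473 -0.1946  0.    ]
rack top [332.6 252.7] 0.8 [ 0.446  -0.1996  0.    ]
rack top [171.9 266.4] 0.74 [0.4154 0.253  0.    ]
guard side [235.9 268.4] 0.64 [ 0.4841 -0.0912  0.    ]
guard side [317.2 219.5] 0.6 [0.7671 0.027  0.    ]
guard side [197.4 167.6] 0.54 [0.4352 0.3801 0.    ]
guard top [248.4 139.2] 0.76 [0.7779 0.0331 0.    ]
pocket1 side [223.1 308.5] 0.79 [ 0.427  -0.2435  0.07  ]
pocket1 side [235.7 262.2] 0.79 [ 0.4808 -0.1224  0.07  ]
pocket1 side [226.9 320. ] 0.7 [ 0.4304 -0.2737  0.07  ]
pocket1 side [231.4 290. ] 0.64 [ 0.4547 -0.2002  0.07  ]
pocket1 top [329.5 246.3] 0.91 [ 0.4632 -0.1787  0.07  ]
pocket1 top [315.2 237.7] 0.8 [ 0.4869 -0.141   
[... 4043 characters left out ...]
53 [ 0.4885 -0.2935  0.    ]
marker top [111. 184.] 0.31 [ 0.652   0.4322 -0.    ]
jar side [232.7 158.8] 0.72 [0.5703 0.3999 0.    ]
jar top [121.5 220.2] 0.63 [0.5469 0.3986 0.    ]
jar top [363.2 254.2] 0.39 [ 0.4396 -0.2872  0.    ]
{'clock': 2.2, 'qpos': array([ 0.9927,  0.3773,  0.0811,  1.2744, -0.    ,  1.4605]), 'qd': array([-0.0015, -0.0014,  0.0005,  0.0001,  0.0015,  0.0004]), 'joint_torque': array([  0.    , -46.3508,  27.0151,   0.0004,  -0.0001,   0.    ]), 'position': array([0.2593, 0.5133, 0.2314]), 'orientation': array([0.7281, 3.056 , 0.0002]), 'ft_force': array([-0.1016, -0.0427,  0.0222]), 'ft_torque': array([-0.0265,  0.0033,  0.0088]), 'finger_gap': 1.0014555493433843}
```

View pics/side0.png

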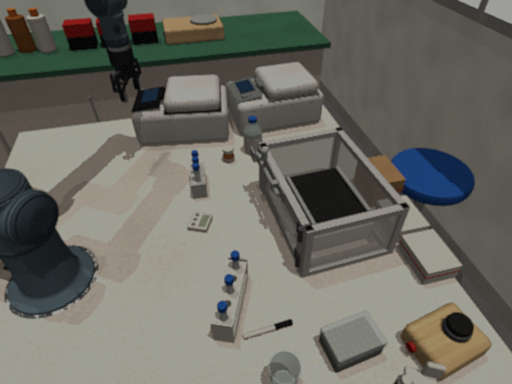

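View pics/top0.png

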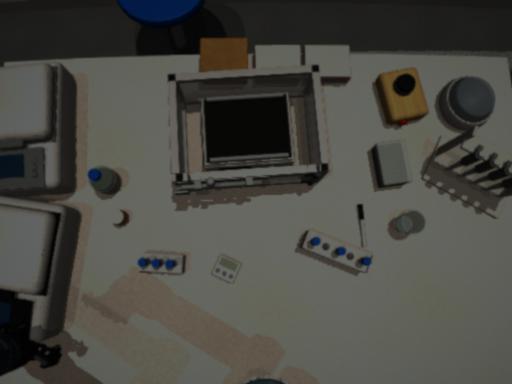

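```bash
python3 - <<'E'
import cv2
a=cv2.imread('pics/side0.png');b=cv2.imread('pics/top0.png')
def s(im,x0,y0,x1,y1,k,n): cv2.imwrite(n,cv2.resize(im[y0:y1,x0:x1],None,fx=k,fy=k,interpolation=cv2.INTER_CUBIC))
s(a,190,230,280,340,5,'pics/a1.png'); s(a,170,130,290,210,6,'pics/a2.png')
s(b,290,215,390,285,7,'pics/b1.png'); s(b,110,150,230,290,4,'pics/b2.png')
E
```

```text
(no output)
```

View pics/a1.png

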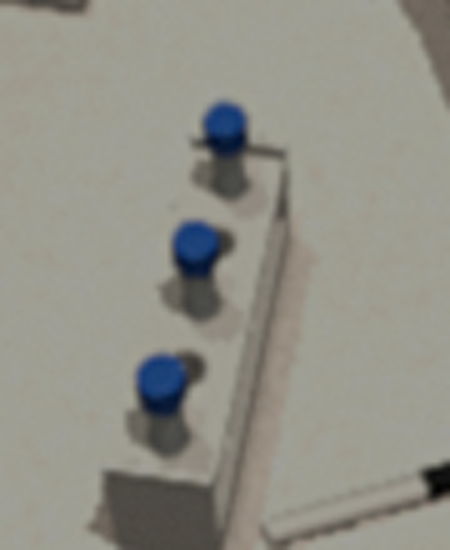

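View pics/a2.png

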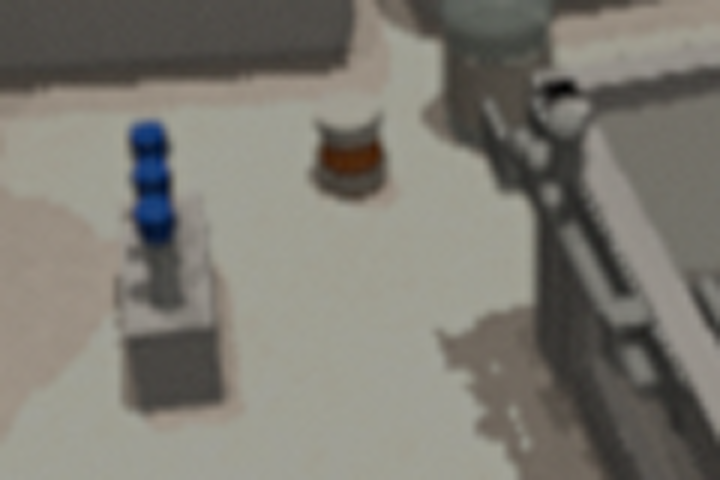

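View pics/b1.png

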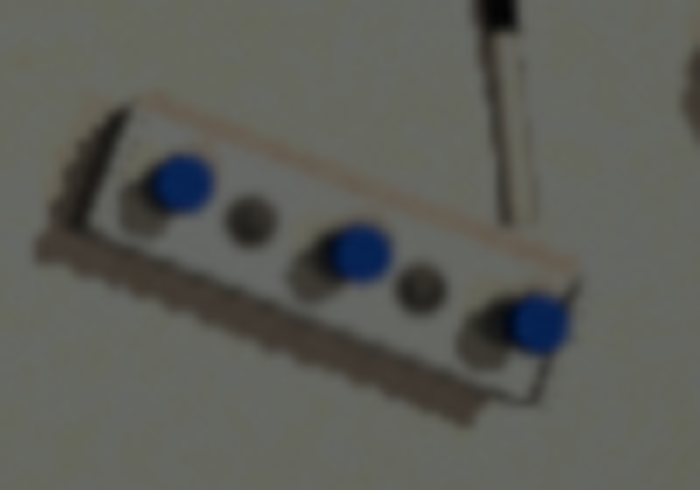

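View pics/b2.png

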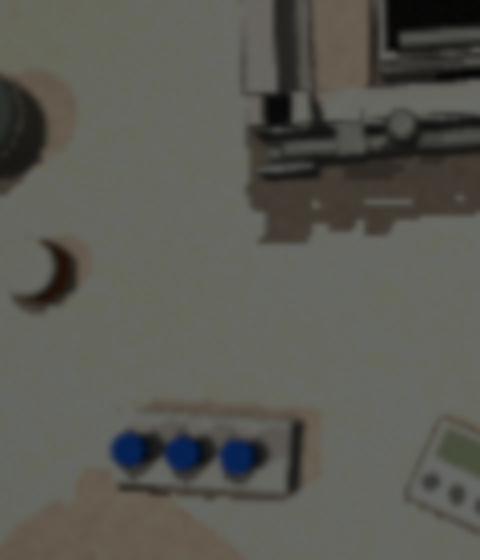

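```bash
cat > m1.py <<'E'
from h import *
from scipy.optimize import least_squares
np.set_printoptions(precision=4,suppress=True)
P={n:arm.capture(n) for n in('side','top')}
th=np.linspace(0,2*np.pi,40)
def cyl(c,r,hh): return np.array([[c[0]+r*np.cos(a),c[1]+r*np.sin(a),c[2]+s*hh] for a in th for s in(-1,1)])
def cen(p,c):
    q=cv2.convexHull(proj(p,cyl(c,.011,.009)).astype(np.float32)); m=cv2.moments(q); return np.array([m['m10']/m['m00'],m['m01']/m['m00']])
def caps(p):
    im=p['image'].astype(int); m=((im[...,0]-im[...,2]>40)&(im[...,0]-im[...,1]>25)).astype(np.uint8)
    n,l,st,c=cv2.connectedComponentsWithStats(m); w=np.clip(im[...,0]-im[...,2],0,None)
    out=[]
    for i in range(1,n):
        if 15<st[i,4]<1500: out.append((c[i],st[i]))
    return out
if __name__=='__main__':
  for n in P:
    print(n)
    for c,s in caps(P[n]): print(c,s[4],atz(P[n],c,.117))
  for uv in [(325.5,246.4),(349.9,256.0)]: print('hole',atz(P['top'],uv,.068))
E
python3 m1.py
```

```text
side
[252.0465 118.2326] 43 [0.6648 0.474  0.117 ]
[194.8652 159.427 ] 89 [0.4282 0.2746 0.117 ]
[234.6786 254.6429] 56 [ 0.4782 -0.1344  0.117 ]
[228.8406 278.6667] 69 [ 0.4516 -0.1992  0.117 ]
[222.  305.8] 80 [ 0.4244 -0.264   0.117 ]
top
[157.9025   8.4822] 1292 [1.1342 0.2842 0.117 ]
[ 93.5 174. ] 102 [0.6602 0.443  0.117 ]
[315.8298 240.9787] 47 [ 0.4769 -0.1353  0.117 ]
[341.2979 250.9362] 47 [ 0.4501 -0.2003  0.117 ]
[141.6383 261.8085] 47 [0.4306 0.3104 0.117 ]
[155.16 262.92] 50 [0.4276 0.2755 0.117 ]
[366.6809 260.9574] 47 [ 0.4229 -0.2653  0.117 ]
[168.7143 263.6939] 49 [0.4253 0.2407 0.117 ]
hole [ 0.4632 -0.1683  0.068 ]
hole [ 0.4362 -0.2332  0.068 ]
```

```bash
cat > plan.py <<'E'
from h import *
np.set_printoptions(precision=4,suppress=True)
def Rdown(yaw_jaw):
    # tool z down, tool y along yaw_jaw (rad, world)
    y=np.array([np.cos(yaw_jaw),np.sin(yaw_jaw),0]); z=np.array([0,0,-1.]); x=np.cross(y,z); return np.stack([x,y,z],1)
def best(R,yaw):
    c=[Rdown(yaw),Rdown(yaw+np.pi)]
    return min(c,key=lambda T:Ro.from_matrix(R.T@T).magnitude())
def rows(wps,claw,maxs=.95,start=None):
    """wps: list of (pos,yaw or None[,nrows])"""
    if start is None:
        s=arm.state(); p=np.array(s['position']); R=Ro.from_rotvec(s['orientation']).as_matrix()
    else: p,R=start
    out=[]
    for w in wps:
        pos=np.array(w[0]); T=R if w[1] is None else best(R,w[1])
        d=np.linalg.norm(pos-p); rv=Ro.from_matrix(R.T@T).as_rotvec()
        n=max(int(np.ceil(d/.06/maxs)),int(np.ceil(np.abs(rv).max()/np.radians(8)/maxs)),1)
        if len(w)>2:n=max(n,w[2])
        for k in range(n):
            q=p+(pos-p)/(n-k); rv=Ro.from_matrix(R.T@T).as_rotvec()/(n-k)
            a=np.round(R.T@(q-p)/.06,2)+0; b=np.round(np.degrees(rv)/8,2)+0
            out.append(list(a)+list(b)+[claw]); p=p+R@a*.06; R=R@Ro.from_rotvec(np.radians(b*8)).as_matrix()
        out.append('|')
    for r in out: print(r if r=='|' else ', '.join(f'{v:g}' for v in r)+',')
def st():
    s=arm.state(); R=Ro.from_rotvec(s['orientation']).as_matrix()
    print('t',round(s['clock'],2),'p',s['position'],'z',R[:,2],'jaw',round(np.degrees(np.arctan2(R[1,1],R[0,1])),1),'F',s['ft_force'],'gap',round(s['finger_gap'],3),'q6',s['qpos'][5])
E
python3 - <<'E'
from plan import *
st()
s=np.array([.4255,.2410])
yaw=np.radians(85.7-90)
rows([((*s,.20),yaw),((*s,.096),yaw)],0)
E
```

```text
t 2.3 p [0.2593 0.5132 0.2313] z [ 0.  0. -1.] jaw 63.2 F [-1.2304 -0.357   0.6328] gap 1.003 q6 1.4605367333842982
-0.5, -0.31, 0.06, 0, 0, 0.94, 0,
-0.54, -0.24, 0.06, 0, 0, 0.94, 0,
-0.57, -0.17, 0.06, 0, 0, 0.94, 0,
-0.58, -0.1, 0.06, 0, 0, 0.94, 0,
-0.59, -0.02, 0.06, 0, 0, 0.94, 0,
-0.59, 0.06, 0.06, 0, 0, 0.93, 0,
-0.57, 0.14, 0.05, 0, 0, 0.94, 0,
-0.55, 0.21, 0.06, 0, 0, 0.93, 0,
-0.53, 0.28, 0.05, 0, 0, 0.94, 0,
|
0, 0, 0.87, 0, 0, 0, 0,
0, 0, 0.87, 0, 0, 0, 0,
|
```

Emit:
jog_arm(deltas=[-0.5,-0.31,0.06,0,0,0.94,0,-0.54,-0.24,0.06,0,0,0.94,0,-0.57,-0.17,0.06,0,0,0.94,0,-0.58,-0.1,0.06,0,0,0.94,0,-0.59,-0.02,0.06,0,0,0.94,0,-0.59,0.06,0.06,0,0,0.93,0,-0.57,0.14,0.05,0,0,0.94,0,-0.55,0.21,0.06,0,0,0.93,0,-0.53,0.28,0.05,0,0,0.94,0])

```text
clock: 3.42
position: [0.426, 0.2328, 0.1998]
orientation: [2.339, 2.097, 0.007]
ft_force: [-0.5, -0.1, 0.2]
finger_gap: 0.999
```

```bash
python3 - <<'E'
from plan import *
st()
s=np.array([.4255,.2410])
yaw=np.radians(85.7-90)
rows([((*s,.15),yaw),((*s,.096),yaw)],0)
E
```

```text
t 3.42 p [0.426  0.2328 0.1998] z [ 0.0035  0.003  -1.    ] jaw -6.2 F [-0.5004 -0.0526  0.2367] gap 0.999 q6 2.0482595422636694
0.13, -0.03, 0.83, 0.02, -0.02, -0.24, 0,
|
0, 0, 0.9, 0, 0, 0, 0,
|
```

Emit:
jog_arm(deltas=[0.13,-0.03,0.6,0.02,-0.02,-0.24,0,0,0,0.2,0,0,0,0])

```text
clock: 3.68
position: [0.4278, 0.239, 0.1521]
orientation: [2.308, 2.129, 0.006]
ft_force: [-0.6, 0.3, -0.2]
finger_gap: 1.001
```

```bash
python3 - <<'E'
from plan import *
st()
s=np.array([.4255,.2410])
yaw=np.radians(85.7-90)
rows([((*s,.096),yaw)],0)
E
```

```text
t 3.67 p [0.4278 0.239  0.1521] z [ 0.004   0.0012 -1.    ] jaw -4.6 F [-0.6048  0.3465 -0.2167] gap 1.001 q6 2.031763645570972
0.03, -0.05, 0.94, 0.03, -0.01, -0.04, 0,
|
```

Emit:
jog_arm(deltas=[0.03,-0.05,0.5,0.03,-0.01,-0.04,0,0.01,0,0.44,0,0,0,0,0,0,0,0,0,0,0])

```text
clock: 4.05
position: [0.4254, 0.2422, 0.0954]
orientation: [2.302, 2.136, 0.001]
ft_force: [-0.2, -0.7, 0.1]
finger_gap: 1.003
```

```bash
python3 - <<'E'
from plan import *
st()
p=arm.capture('side');cv2.imwrite('pics/s1.png',cv2.resize(p['image'][110:230,130:290],None,fx=4,fy=4,interpolation=cv2.INTER_CUBIC))
rows([((.4255,.2410,.096),np.radians(-4.3))],0)
E
```

```text
t 4.05 p [0.4254 0.2422 0.0954] z [ 0.001 -0.    -1.   ] jaw -4.3 F [-0.2387 -0.7364  0.1022] gap 1.003 q6 2.033614223565691
-0.03, -0.01, 0.01, 0.02, -0.01, 0, 0,
|
```

View pics/s1.png

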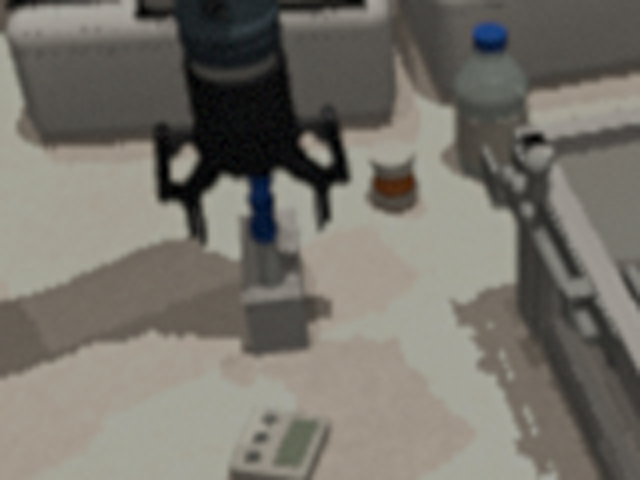

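The jaws straddle the nearest cap, at about (262,235) in the crop. I'm closing now.

Emit:
jog_arm(deltas=[-0.02,0,0,0,0,0,255,0,0,0,0,0,0,255,0,0,0,0,0,0,255,0,0,0,0,0,0,255,0,0,0,0,0,0,255], squeeze=35)

```text
clock: 4.72
position: [0.4289, 0.2426, 0.1008]
orientation: [2.3, 2.135, 0.014]
ft_force: [0.5, 0.8, -0.7]
finger_gap: 0.239
```

Emit:
jog_arm(deltas=[0,0,-0.3,0,0,0,255,0,0,-0.6,0,0,0,255,0,0,-0.9,0,0,0,255,0,0,-0.4,0,0,0,255])

```text
clock: 5.22
position: [0.4258, 0.2412, 0.2338]
orientation: [2.301, 2.136, 0.005]
ft_force: [0.2, 0.1, -0.3]
finger_gap: 0.243
```

```bash
python3 - <<'E'
from plan import *
st()
for n in ('side','top'):
    p=arm.capture(n);cv2.imwrite(f'pics/{n}2.png',cv2.resize(p['image'][90:330,80:400],None,fx=2.5,fy=2.5,interpolation=cv2.INTER_CUBIC))
rd=np.radians(67.4-90)
A=(.4638,-.1676); 
rows([((*A,.24),rd),((*A,.19),rd)],255)
E
```

```text
t 5.22 p [0.4258 0.2412 0.2338] z [ 0.0036  0.0008 -1.    ] jaw -4.3 F [ 0.1746  0.0972 -0.3064] gap 0.243 q6 2.0314558502817994
-0.84, 0.14, -0.01, 0, 0, 0.29, 255,
-0.84, 0.18, -0.01, 0, 0, 0.29, 255,
-0.83, 0.21, -0.02, 0.01, 0, 0.29, 255,
-0.82, 0.24, -0.01, 0, 0, 0.28, 255,
-0.81, 0.27, -0.02, 0.01, -0.01, 0.29, 255,
-0.8, 0.31, -0.01, 0, 0, 0.28, 255,
-0.79, 0.34, -0.02, 0.01, -0.01, 0.29, 255,
-0.77, 0.37, -0.01, 0, 0, 0.28, 255,
|
0, 0, 0.83, 0, 0, 0, 255,
|
```

View pics/side2.png

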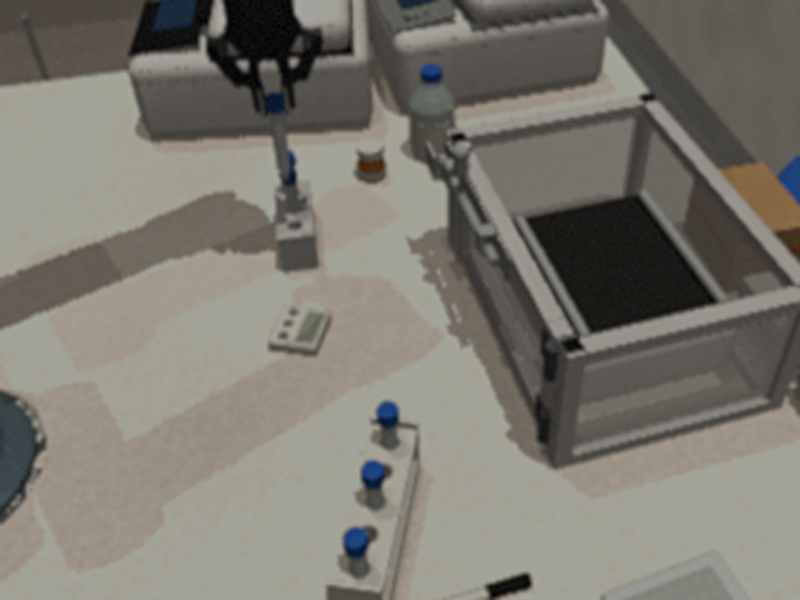

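The tube came out of the well and hangs from the jaws at about (275,130) in the crop, with two spares left in the block. Next I move over the empty pocket at about (0.464, -0.168).

Emit:
jog_arm(deltas=[-0.5,0.08,-0.03,0,0,0.2,255,-0.84,0.16,-0.01,0,0,0.29,255,-0.84,0.2,-0.02,0.01,0,0.29,255,-0.82,0.24,-0.01,0,0,0.28,255,-0.81,0.27,-0.02,0.01,-0.01,0.29,255,-0.8,0.31,-0.01,0,0,0.28,255,-0.79,0.34,-0.02,0.01,-0.01,0.29,255,-0.6,0.3,-0.01,0,0,0.28,255,-0.3,0.1,-0.01,0,0,0.1,255])

```text
clock: 6.45
position: [0.4587, -0.1653, 0.2285]
orientation: [-2.612, -1.728, 0.014]
ft_force: [-0.1, 0.5, -0.0]
finger_gap: 0.243
```

```bash
python3 - <<'E'
from plan import *
st()
rd=np.radians(67.4-90)
A=(.4638,-.1676); 
rows([((*A,.23),rd)],255)
E
```

```text
t 6.45 p [ 0.4587 -0.1653  0.2285] z [-0.0129  0.0027 -0.9999] jaw -23.0 F [-0.1051  0.4575 -0.032 ] gap 0.243 q6 1.4990634871039585
0, 0.09, -0.03, -0.09, 0.02, -0.05, 255,
|
```

Emit:
jog_arm(deltas=[0,0.09,0.3,-0.09,0.02,-0.05,255,0,0,0.35,0,0,0,255,0,0,0.05,0,0,0,255])

```text
clock: 6.82
position: [0.4615, -0.169, 0.1809]
orientation: [-2.614, -1.734, 0.004]
ft_force: [-0.0, 0.4, 0.1]
finger_gap: 0.244
```

```bash
python3 - <<'E'
from plan import *
st()
for n in ('side','top'):
    p=arm.capture(n);cv2.imwrite(f'pics/{n}3.png',cv2.resize(p['image'][210:330,190:290] if n=='side' else p['image'][210:290,290:390],None,fx=5,fy=5,interpolation=cv2.INTER_CUBIC))
    s=arm.state()['position']; print(n,proj(p,[[*s[:2],s[2]-.097],[.4638,-.1676,.07]]))
rd=np.radians(67.4-90)
rows([((.4638,-.1676,.175),rd)],255)
E
```

```text
t 6.83 p [ 0.4615 -0.169   0.1809] z [-0.0048  0.0026 -1.    ] jaw -22.9 F [-0.0494  0.4443  0.0933] gap 0.244 q6 1.4898821589045852
side [[231.5274 275.3202]
 [232.5488 278.0552]]
top [[327.0058 246.591 ]
 [325.3665 246.1804]]
0.03, 0.01, 0.12, -0.02, 0, -0.03, 255,
|
```

View pics/side3.png

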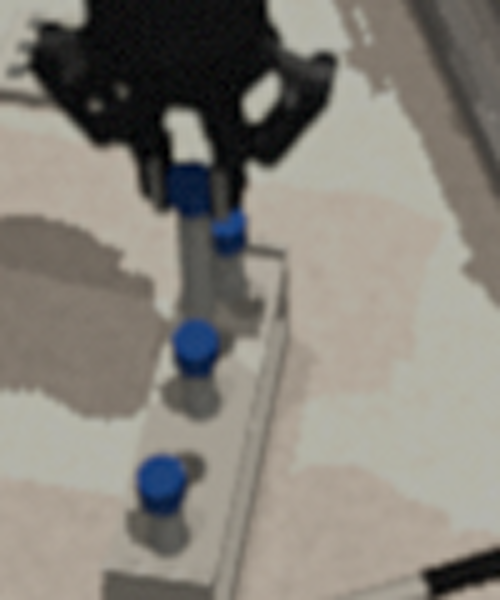

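View pics/top3.png

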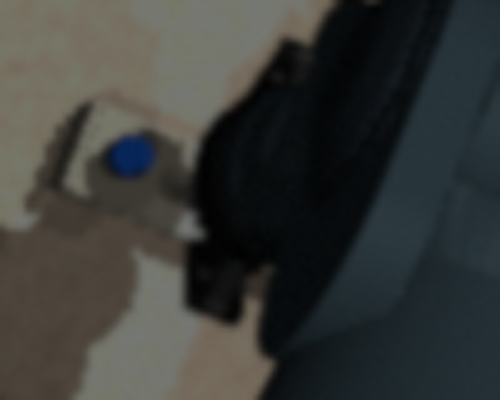

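```bash
python3 - <<'E'
from plan import *
p=arm.capture('side')
s=arm.state()['position']
print(proj(p,[[*s[:2],s[2]+.014],[*s[:2],s[2]-.03],[*s[:2],s[2]-.07]]))
im=p['image']; g=cv2.resize(im[230:285,215:250],None,fx=12,fy=12,interpolation=cv2.INTER_CUBIC)
for z in(.014,.005,-.01,-.03,-.05,-.07,-.097):
    q=proj(p,[[*s[:2],s[2]+z]])[0]; c=((q-[215,230]+.5)*12).astype(int); cv2.circle(g,tuple(int(v) for v in c),4,(0,0,255),-1)
cv2.imwrite('pics/s4.png',np.clip(g*1.5,0,255).astype(np.uint8))
E
```

```text
[[229.2135 245.8636]
 [230.3841 257.9814]
 [231.3786 268.2809]]
```

View pics/s4.png

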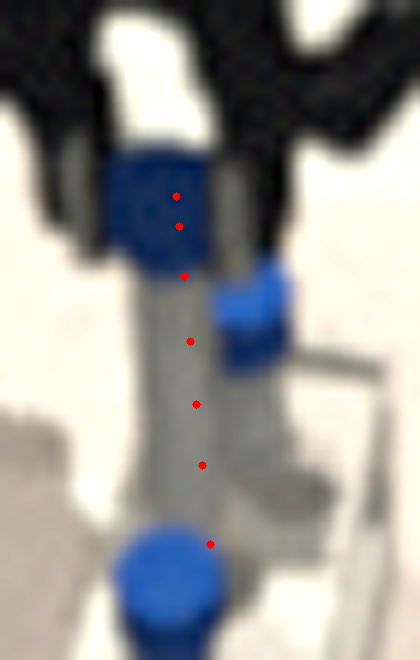

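```bash
python3 - <<'E'
from plan import *
import m1
p=m1.P['side']
s=arm.state()['position'];print(s)
for c,st_ in m1.caps(p): print(c,st_[4],[atz(p,c,z)[:2] for z in(s[2]+.014,s[2]+.010)])
p=m1.P['top']
for c,st_ in m1.caps(p): print(c,st_[4],atz(p,c,.117))
E
```

```text
[ 0.4638 -0.1698  0.1842]
[251.9362 118.4681] 47 [array([0.6349, 0.3412]), array([0.6363, 0.3476])]
[194.8611 158.5278] 36 [array([0.4262, 0.1698]), array([0.4263, 0.1752])]
[228.1053 246.8246] 57 [array([ 0.4601, -0.1723]), array([ 0.4604, -0.169 ])]
[235.8857 255.4286] 35 [array([ 0.4721, -0.2   ]), array([ 0.4726, -0.1969])]
[228.8026 278.75  ] 76 [array([ 0.4463, -0.2549]), array([ 0.4465, -0.2522])]
[221.939  305.9146] 82 [array([ 0.4222, -0.3124]), array([ 0.4223, -0.31  ])]
[158.0324   8.6131] 1326 [1.1338 0.2838 0.117 ]
[ 93.4486 173.9813] 107 [0.6603 0.4432 0.117 ]
[315.9362 240.7234] 47 [ 0.4776 -0.1356  0.117 ]
[141.566  261.8868] 53 [0.4304 0.3105 0.117 ]
[155.2    262.6727] 55 [0.4282 0.2754 0.117 ]
```

```bash
python3 - <<'E'
from plan import *
st()
rows([((.4665,-.1675,.165),np.radians(-22.6))],255)
E
```

```text
t 7.08 p [ 0.4638 -0.1698  0.1842] z [ 0.0006 -0.0001 -1.    ] jaw -22.8 F [ 0.5811  0.32   -0.1818] gap 0.241 q6 1.4899266433611762
0.05, 0.03, 0.32, 0, 0, -0.03, 255,
|
```

Emit:
jog_arm(deltas=[0.05,0.03,0.1,0,0,-0.03,255,0,0,0.2,0,0,0,255,0,0,0.2,0,0,0,255,0,0,0.1,0,0,0,255])

```text
clock: 7.58
position: [0.4681, -0.1677, 0.1473]
orientation: [2.61, 1.743, 0.003]
ft_force: [-0.7, 0.2, 0.3]
finger_gap: 0.239
```

```bash
python3 - <<'E'
from plan import *
p=arm.capture('side');st()
cv2.imwrite('pics/s5.png',cv2.resize(p['image'][220:320,200:270],None,fx=6,fy=6,interpolation=cv2.INTER_CUBIC))
E
```

```text
t 7.62 p [ 0.4677 -0.1675  0.1467] z [ 0.0027 -0.0008 -1.    ] jaw -22.5 F [-0.132   0.3304 -1.1648] gap 0.248 q6 1.4922977828361519
```

View pics/s5.png

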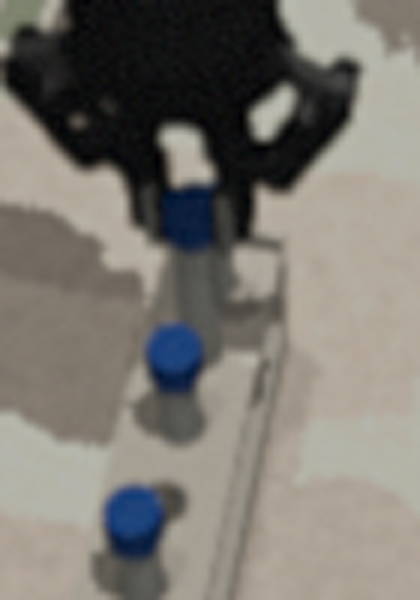

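The tube body at about (195,290) in the crop enters the rack plate where the empty pocket is, and the force is near zero, so I keep lowering.

Emit:
jog_arm(deltas=[0,0,0.2,0,0,0,255,0,0,0.2,0,0,0,255,0,0,0.2,0,0,0,255])

```text
clock: 8.0
position: [0.4676, -0.1671, 0.1087]
orientation: [2.611, 1.744, 0.004]
ft_force: [-0.3, -0.4, -0.8]
finger_gap: 0.237
```

Emit:
jog_arm(deltas=[0,0,0.08,0,0,0,255,0,0,0.08,0,0,0,255,0,0,0.05,0,0,0,255])

```text
clock: 8.38
position: [0.4687, -0.167, 0.0997]
orientation: [2.609, 1.743, 0.007]
ft_force: [-10.5, 7.3, 33.3]
finger_gap: 0.241
```

Emit:
jog_arm(deltas=[0,0,-0.02,0,0,0,80,0,0,0,0,0,0,0,0,0,0,0,0,0,0,0,0,-0.4,0,0,0,0,0,0,-0.8,0,0,0,0,0,0,-0.9,0,0,0,0])

```text
clock: 9.12
position: [0.4654, -0.1662, 0.2252]
orientation: [-2.61, -1.742, 0.001]
ft_force: [1.2, 0.2, 0.5]
finger_gap: 0.998
```

```bash
python3 - <<'E'
from plan import *
st()
p=arm.capture('side')
cv2.imwrite('pics/s6.png',cv2.resize(p['image'][200:340,190:290],None,fx=5,fy=4,interpolation=cv2.INTER_CUBIC))
# next spare: nearest middle (.428,.275) using offset +3mm x
rows([((.4310,.2760,.23),np.radians(-4.3))],0)
E
```

```text
t 9.12 p [ 0.4654 -0.1662  0.2252] z [-0.0022  0.0023 -1.    ] jaw -22.6 F [1.2116 0.2446 0.4793] gap 0.998 q6 1.4922978824074244
0.82, -0.43, 0, 0.01, 0, -0.29, 0,
0.84, -0.39, 0, 0.01, 0, -0.28, 0,
0.86, -0.36, 0, 0.01, 0, -0.29, 0,
0.87, -0.33, 0.01, 0.01, 0, -0.28, 0,
0.88, -0.29, 0.01, 0, 0, -0.29, 0,
0.89, -0.25, 0, 0.01, 0, -0.28, 0,
0.9, -0.22, 0.01, 0, 0, -0.29, 0,
0.91, -0.18, 0, 0.01, 0.01, -0.28, 0,
|
```

View pics/s6.png

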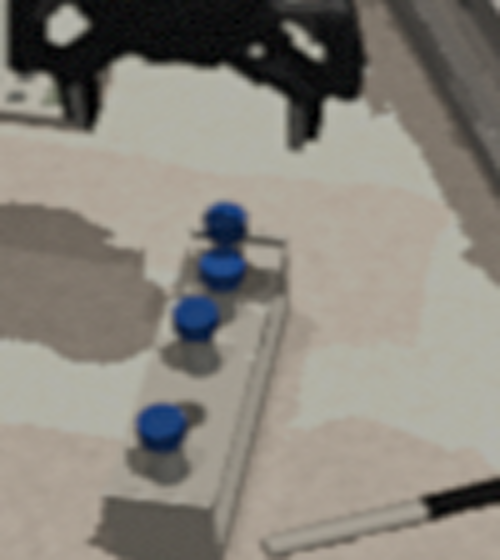

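The new tube stands in the rack, with its cap at about (222,268) in the crop, roughly 2 px right of the row line, so it leans slightly. I'll check it from the top once the arm is clear.

Emit:
jog_arm(deltas=[0.6,-0.35,0,0.01,0,-0.2,0,0.84,-0.4,0,0.01,0,-0.28,0,0.86,-0.36,0,0.01,0,-0.29,0,0.87,-0.33,0.01,0.01,0,-0.28,0,0.88,-0.29,0.01,0,0,-0.29,0,0.89,-0.25,0,0.01,0,-0.28,0,0.9,-0.22,0.01,0,0,-0.29,0,0.7,-0.15,0,0.01,0.01,-0.28,0,0.3,-0.05,0,0,0,-0.1,0])

```text
clock: 10.3
position: [0.4369, 0.2781, 0.2279]
orientation: [2.291, 2.138, 0.007]
ft_force: [0.4, 0.5, 0.2]
finger_gap: 0.998
```

```bash
python3 - <<'E'
from plan import *
import m1
st()
for n in m1.P:
    p=m1.P[n]
    for c,s in m1.caps(p): print(n,c,s[4],atz(p,c,.117))
b=m1.P['top']['image']; cv2.imwrite('pics/t7.png',cv2.resize(b[215:285,290:390],None,fx=7,fy=7,interpolation=cv2.INTER_CUBIC))
rows([((.4300,.2755,.15),np.radians(-4.3))],0)
E
```

```text
t 10.4 p [0.4369 0.2776 0.2278] z [ 0.0086 -0.003  -1.    ] jaw -4.0 F [-0.8018 -0.5253 -1.2434] gap 1.002 q6 2.0871950484135833
side [252.     118.2955] 44 [0.6645 0.4736 0.117 ]
side [194.8085 156.7447] 47 [0.4297 0.289  0.117 ]
side [234.3411 260.8682] 129 [ 0.4738 -0.1526  0.117 ]
side [228.88 278.68] 75 [ 0.4517 -0.1993  0.117 ]
side [222.  305.8] 80 [ 0.4244 -0.264   0.117 ]
top [158.0038   8.5914] 1319 [1.1339 0.2839 0.117 ]
top [ 93.3962 174.    ] 106 [0.6602 0.4433 0.117 ]
top [315.7551 240.9184] 49 [ 0.4771 -0.1352  0.117 ]
top [328.6531 243.6531] 49 [ 0.4694 -0.1682  0.117 ]
top [341.25 251.  ] 48 [ 0.4499 -0.2001  0.117 ]
top [155.16 262.92] 50 [0.4276 0.2755 0.117 ]
top [366.75 261.  ] 48 [ 0.4228 -0.2655  0.117 ]
-0.02, -0.06, 0.65, 0.03, 0.01, 0.02, 0,
-0.02, -0.06, 0.65, 0.03, 0.01, 0.02, 0,
|
```

View pics/t7.png

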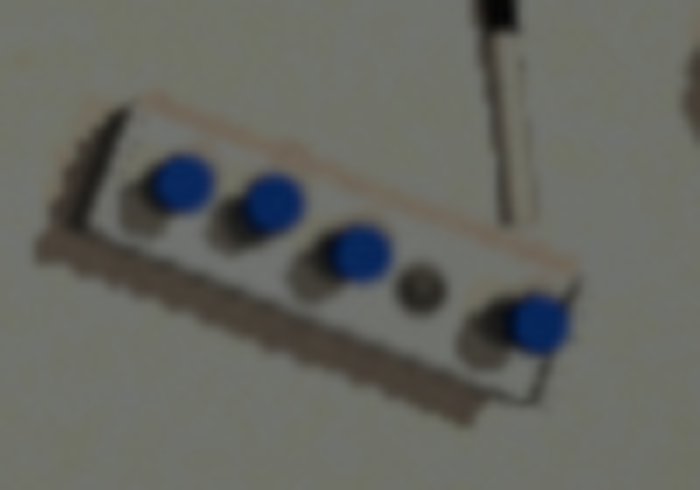

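Emit:
jog_arm(deltas=[-0.02,-0.12,0.3,0.03,0.01,0.02,0,-0.02,-0.03,0.5,0.03,0.01,0.02,0,0,0,0.3,0,0,0,0])

```text
clock: 10.78
position: [0.4298, 0.2745, 0.1607]
orientation: [2.303, 2.133, 0.005]
ft_force: [0.4, -0.5, 1.0]
finger_gap: 0.999
```

```bash
python3 - <<'E'
from plan import *
st()
rows([((.4280,.2753,.096),np.radians(-4.3))],0)
E
```

```text
t 10.78 p [0.4298 0.2745 0.1607] z [ 0.004   0.0005 -1.    ] jaw -4.4 F [ 0.4304 -0.5303  1.0187] gap 0.999 q6 2.0921959884308463
0, -0.02, 0.54, 0.01, 0, -0.01, 0,
0.01, -0.02, 0.54, 0.02, -0.01, 0, 0,
|
```

Emit:
jog_arm(deltas=[0,-0.02,0.54,0.01,0,-0.01,0,0.01,-0.02,0.45,0.02,-0.01,0,0,0,0,0.05,0,0,0,0,0,0,0,0,0,0,0])

```text
clock: 11.28
position: [0.4277, 0.2713, 0.0953]
orientation: [2.308, 2.13, -0.006]
ft_force: [-0.2, 0.4, 0.3]
finger_gap: 1.0
```

```bash
python3 - <<'E'
from plan import *
st()
rows([((.4280,.2753,.097),np.radians(-4.3))],0)
E
```

```text
t 11.28 p [0.4277 0.2713 0.0953] z [-0.002  -0.0032 -1.    ] jaw -4.6 F [-0.1645  0.3729  0.3176] gap 1.0 q6 2.092444259390511
0.07, 0, -0.03, -0.01, 0.02, -0.04, 0,
|
```

Emit:
jog_arm(deltas=[0.06,0,-0.03,0,0.02,0,255,0,0,0,0,0,0,255,0,0,0,0,0,0,255,0,0,0,0,0,0,255,0,0,0,0,0,0,255], squeeze=35)

```text
clock: 11.9
position: [0.4306, 0.2761, 0.1007]
orientation: [2.309, 2.129, 0.007]
ft_force: [-0.0, -0.1, 0.7]
finger_gap: 0.241
```

```bash
python3 - <<'E'
from plan import *
p=arm.capture('side'); st()
cv2.imwrite('pics/s8.png',cv2.resize(p['image'][110:210,150:250],None,fx=6,fy=6,interpolation=cv2.INTER_CUBIC))
E
```

```text
t 11.95 p [0.4306 0.2761 0.1006] z [ 0.0039  0.0023 -1.    ] jaw -4.6 F [-0.122  -0.4028 -1.161 ] gap 0.245 q6 2.0973473921741674
```

View pics/s8.png

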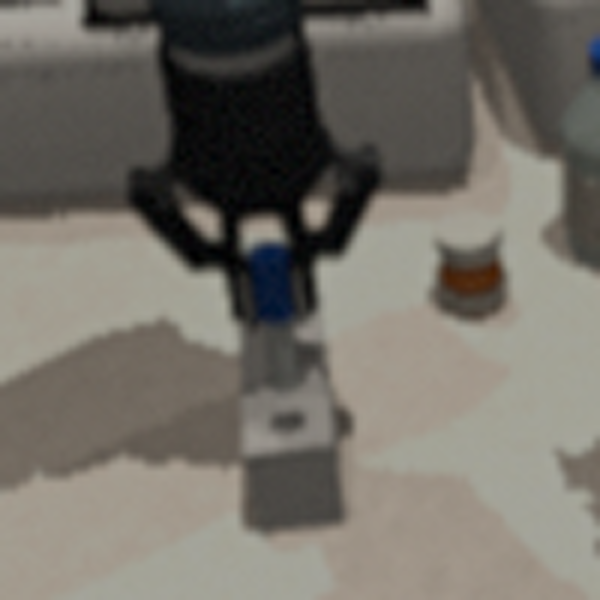

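The second spare is gripped, cap at about (272,282) in the crop. I lift and carry it to the other pocket, at about (0.437, -0.233).

Emit:
jog_arm(deltas=[0,0,-0.3,0,0,0,255,0,0,-0.6,0,0,0,255,0,0,-0.9,0,0,0,255,0,0,-0.45,0,0,0,255])

```text
clock: 12.45
position: [0.4277, 0.2746, 0.2359]
orientation: [-2.308, -2.129, 0.005]
ft_force: [-0.2, -0.1, -0.3]
finger_gap: 0.241
```

```bash
python3 - <<'E'
from plan import *
st()
rows([((.4378,-.2326,.235),np.radians(-22.6),10)],255)
E
```

```text
t 12.45 p [0.4277 0.2746 0.2359] z [-0.0029 -0.0011 -1.    ] jaw -4.6 F [-0.2343 -0.073  -0.2531] gap 0.241 q6 2.097235239287301
-0.84, 0.08, 0, 0, 0, 0.22, 255,
-0.84, 0.11, 0, 0, 0, 0.23, 255,
-0.83, 0.14, 0, 0, 0, 0.22, 255,
-0.83, 0.16, 0, 0, 0, 0.23, 255,
-0.82, 0.19, 0, 0, 0, 0.22, 255,
-0.82, 0.22, 0, 0, 0, 0.23, 255,
-0.81, 0.24, 0.01, 0, 0, 0.22, 255,
-0.8, 0.27, 0, -0.01, 0, 0.23, 255,
-0.8, 0.29, 0.01, 0, 0.01, 0.22, 255,
-0.79, 0.32, 0, -0.01, 0, 0.23, 255,
|
```

Emit:
jog_arm(deltas=[-0.6,0.06,0,0,0,0.2,255,-0.84,0.11,0,0,0,0.23,255,-0.83,0.14,0,0,0,0.22,255,-0.83,0.16,0,0,0,0.23,255,-0.82,0.19,0,0,0,0.22,255,-0.82,0.22,0,0,0,0.23,255,-0.81,0.24,0.01,0,0,0.22,255,-0.8,0.27,0,-0.01,0,0.23,255,-0.8,0.29,0.01,0,0.01,0.22,255,-0.6,0.3,0,-0.01,0,0.23,255,-0.3,0.05,0,0,0,0,255])

```text
clock: 13.82
position: [0.4394, -0.2388, 0.2368]
orientation: [2.613, 1.736, 0.014]
ft_force: [0.2, -0.4, 0.2]
finger_gap: 0.24
```

```bash
python3 - <<'E'
from plan import *
st()
rows([((.4378,-.2326,.185),np.radians(-22.6))],255)
E
```

```text
t 13.82 p [ 0.4394 -0.2388  0.2368] z [ 0.0095  0.0016 -1.    ] jaw -22.8 F [ 0.1538 -0.404   0.1992] gap 0.24 q6 1.3398243681696749
0.08, -0.07, 0.86, 0.06, -0.04, -0.03, 255,
|
```

Emit:
jog_arm(deltas=[0.08,-0.06,0.4,0.06,-0.04,-0.03,255,0,0,0.35,0,0,0,255,0,0,0,0,0,0,255])

```text
clock: 14.2
position: [0.4377, -0.2352, 0.1905]
orientation: [2.617, 1.739, -0.002]
ft_force: [0.6, 0.8, 0.5]
finger_gap: 0.239
```

```bash
python3 - <<'E'
from plan import *
p=arm.capture('side'); st()
s=arm.state()['position']
x0,y0,k=195,250,6
g=cv2.resize(p['image'][y0:y0+90,x0:x0+60],None,fx=k,fy=k,interpolation=cv2.INTER_CUBIC)
for z in(.014,.005,-.01,-.03,-.05,-.07,-.097):
    q=proj(p,[[*s[:2],s[2]+z]])[0]; c=((q-[x0,y0]+.5)*k).astype(int); cv2.circle(g,tuple(int(v) for v in c),2,(0,0,255),-1)
q=proj(p,[[.4368,-.2326,.07]])[0]; c=((q-[x0,y0]+.5)*k).astype(int); cv2.circle(g,tuple(int(v) for v in c),2,(0,255,0),-1)
cv2.imwrite('pics/s9.png',np.clip(g*1.5,0,255).astype(np.uint8))
rows([((.4378,-.2326,.160),np.radians(-22.6))],255)
E
```

```text
t 14.25 p [ 0.4382 -0.2355  0.1915] z [ 0.0005 -0.0015 -1.    ] jaw -22.8 F [ 0.902   0.5398 -0.5066] gap 0.247 q6 1.3483874978563497
0.04, -0.03, 0.52, 0.01, 0.01, -0.02, 255,
|
```

View pics/s9.png

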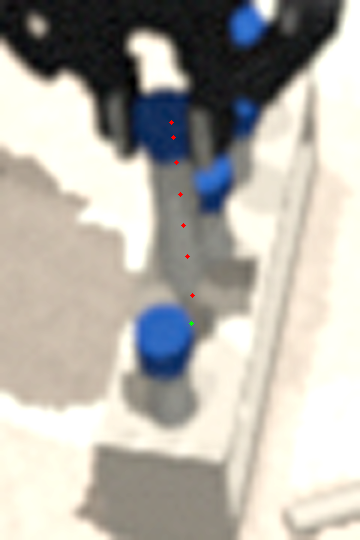

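The held tube is about 1 px left of its predicted axis, and the green hole mark is at about (191,323) in the crop. I go to x≈0.439, y≈-0.2325 and lower.

Emit:
jog_arm(deltas=[0.05,-0.01,0.2,0.01,0.01,-0.02,255,0,0,0.25,0,0,0,255,0,0,0.25,0,0,0,255,0,0,0,0,0,0,255])

```text
clock: 14.75
position: [0.4407, -0.2325, 0.15]
orientation: [2.61, 1.743, 0.003]
ft_force: [0.7, -0.2, 0.1]
finger_gap: 0.246
```

```bash
python3 - <<'E'
from plan import *
st()
rows([((.4388,-.2326,.110),np.radians(-22.6))],255)
E
```

```text
t 14.75 p [ 0.4407 -0.2325  0.15  ] z [ 0.0036 -0.0017 -1.    ] jaw -22.5 F [ 0.7053 -0.1766  0.0601] gap 0.246 q6 1.3509982869830686
-0.01, -0.03, 0.67, 0.03, 0, 0.01, 255,
|
```

Emit:
jog_arm(deltas=[-0.01,-0.03,0.2,0.03,0,0.01,255,0,-0.01,0.2,0,0,0,255,0,0,0.2,0,0,0,255,0,0,0.1,0,0,0,255,0,0,0.05,0,0,0,255])

```text
clock: 15.38
position: [0.4392, -0.2324, 0.1035]
orientation: [2.612, 1.742, 0.001]
ft_force: [0.9, 0.1, 0.5]
finger_gap: 0.244
```

Emit:
jog_arm(deltas=[-0.01,0,0.06,0,0,0,255,0,0,0.04,0,0,0,255])

```text
clock: 15.62
position: [0.4399, -0.233, 0.0998]
orientation: [2.61, 1.741, 0.004]
ft_force: [-5.9, 5.9, 28.2]
finger_gap: 0.24
```

Emit:
jog_arm(deltas=[0,0,-0.02,0,0,0,80,0,0,0,0,0,0,0,0,0,0,0,0,0,0,0,0,-0.4,0,0,0,0,0,0,-0.8,0,0,0,0,0,0,-0.9,0,0,0,0,0,0,-0.6,0,0,0,0,0.7,-0.3,-0.3,0,0,0,0,0.8,-0.3,0,0,0,0,0,0.8,-0.3,0,0,0,0,0,0.4,-0.1,0,0,0,0,0])

```text
clock: 17.0
position: [0.4472, -0.0581, 0.2857]
orientation: [2.615, 1.733, 0.006]
ft_force: [0.6, 0.2, -0.3]
finger_gap: 0.999
```

```bash
python3 - <<'E'
from plan import *
import m1
st()
for n in m1.P:
    p=m1.P[n]
    for c,s in m1.caps(p): print(n,c,s[4],atz(p,c,.117))
    for m in ('bolt_knob','gate_hinge'):
        print(m,[(r['point'],round(r['confidence'],2)) for r in arm.pinpoint(p,m)[:2]])
b=m1.P['top']['image']; cv2.imwrite('pics/t10.png',np.clip(1.6*cv2.resize(b[150:290,150:390],None,fx=3.3,fy=3.3,interpolation=cv2.INTER_CUBIC),0,255).astype(np.uint8))
b=m1.P['side']['image']; cv2.imwrite('pics/s10.png',cv2.resize(b[130:330,190:350],None,fx=3,fy=3,interpolation=cv2.INTER_CUBIC))
E
```

```text
t 17.1 p [ 0.4474 -0.0581  0.2855] z [ 0.0057 -0.0013 -1.    ] jaw -22.8 F [ 0.5413 -0.197   0.1153] gap 0.997 q6 1.6988796385179745
side [252.     118.2955] 44 [0.6645 0.4736 0.117 ]
side [234.2677 261.0709] 127 [ 0.4735 -0.1532  0.117 ]
side [228.8889 278.6667] 72 [ 0.4517 -0.1992  0.117 ]
side [225.1875 291.8875] 80 [ 0.4372 -0.2316  0.117 ]
side [221.9647 305.6235] 85 [ 0.4244 -0.2635  0.117 ]
bolt_knob [([266.5, 151.9], 0.55)]
gate_hinge [([305.5, 222.9], 0.76)]
top [157.9705   8.6011] 1321 [1.1338 0.284  0.117 ]
top [ 93.4486 173.9813] 107 [0.6603 0.4432 0.117 ]
top [141.566  261.8868] 53 [0.4304 0.3105 0.117 ]
bolt_knob [([210.3, 179.1], 0.67)]
gate_hinge [([316.0, 167.0], 0.65), ([387.7, 167.4], 0.34)]
```

View pics/t10.png

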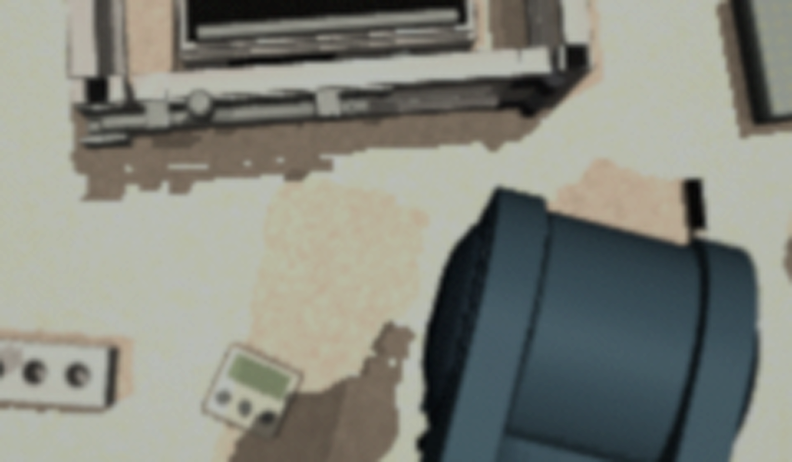

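View pics/s10.png

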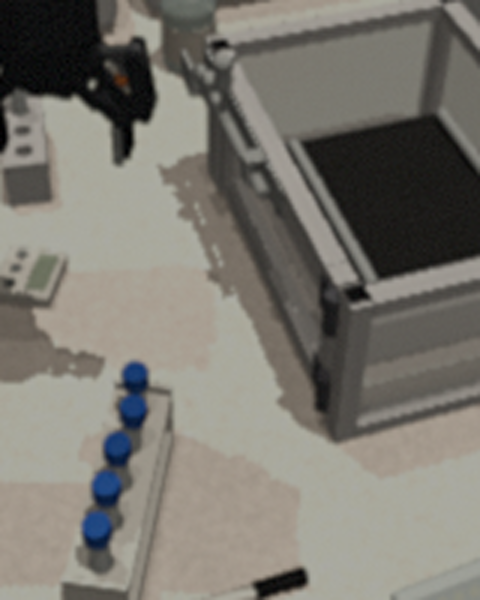

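```bash
python3 - <<'E'
from plan import *
p=arm.capture('top'); st()
im=p['image']
g=cv2.resize(im[155:205,165:345],None,fx=4.4,fy=4.4,interpolation=cv2.INTER_CUBIC)
g=np.clip(g*1.8,0,255).astype(np.uint8)
cv2.imwrite('pics/t11.png',g)
cv2.imwrite('pics/t11b.png',np.clip(1.8*cv2.resize(im[165:200,170:250],None,fx=10,fy=10,interpolation=cv2.INTER_CUBIC),0,255).astype(np.uint8))
q=arm.capture('side'); cv2.imwrite('pics/s11.png',np.clip(1.3*cv2.resize(q['image'][130:190,240:310],None,fx=10,fy=10,interpolation=cv2.INTER_CUBIC),0,255).astype(np.uint8))
E
```

```text
t 17.35 p [ 0.4474 -0.0612  0.2854] z [ 0.0053 -0.0021 -1.    ] jaw -23.1 F [ 0.5875 -0.6327  0.1474] gap 1.002 q6 1.6983638839965347
```

View pics/t11.png

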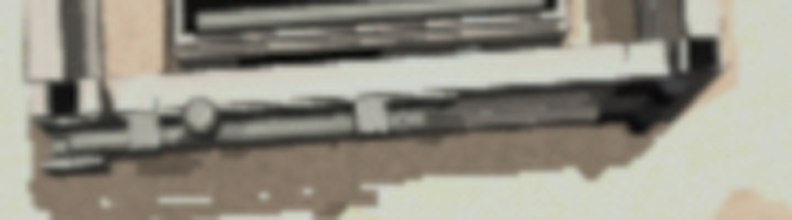

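View pics/t11b.png

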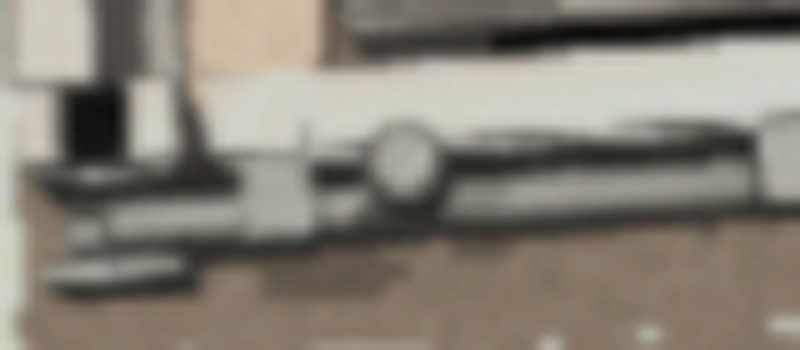

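View pics/s11.png

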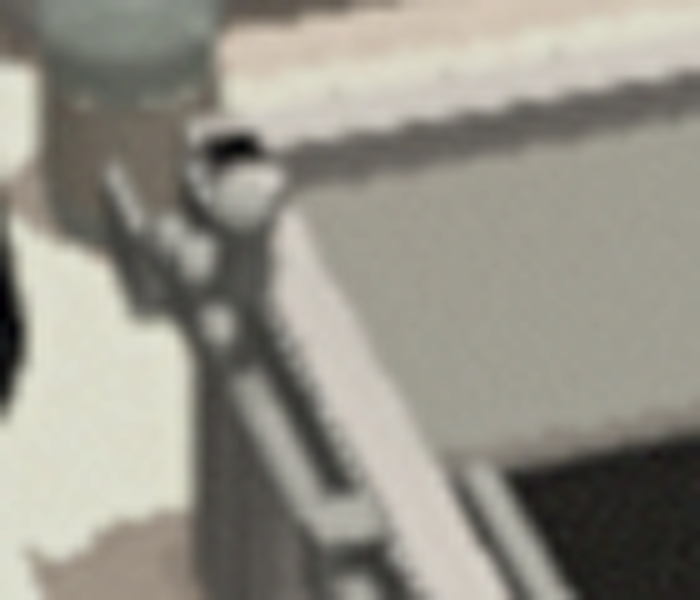

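```bash
python3 - <<'E'
from plan import *
p=arm.capture('top'); q=arm.capture('side')
print('knob',atz(p,(210.25,180.95),.228),atz(q,(263.9,148.4),.228))
f=lambda a:(a[0]/4.4+165-.4,a[1]/4.4+155-.4)
for a,z in [((118,80),.18),((665,40),.18),((115,105),.18),((665,74),.18),((145,132),.186),((372,113),.186)]: print(a,atz(p,f(a),z))
st()
E
```

```text
knob [0.6181 0.1244 0.228 ] [0.6203 0.1281 0.228 ]
(118, 80) [0.6473 0.175  0.18  ]
(665, 40) [ 0.6657 -0.1325  0.18  ]
(115, 105) [0.6331 0.1766 0.18  ]
(665, 74) [ 0.6462 -0.1317  0.18  ]
(145, 132) [0.6166 0.159  0.186 ]
(372, 113) [0.6254 0.0332 0.186 ]
t 17.5 p [ 0.4474 -0.061   0.2855] z [ 0.0055 -0.0019 -1.    ] jaw -23.1 F [-1.0087 -0.688   0.7716] gap 0.999 q6 1.6985470170330024
```

```bash
python3 - <<'E'
from plan import *
rows([((.620,.126,.27),np.radians(3.2))],100)
E
```

```text
0.8, 0.28, 0.05, 0.01, 0, -0.66, 100,
0.77, 0.36, 0.05, 0.01, 0, -0.66, 100,
0.73, 0.43, 0.05, 0.01, 0, -0.66, 100,
0.69, 0.49, 0.06, 0.01, 0, -0.66, 100,
0.65, 0.55, 0.05, 0, 0, -0.65, 100,
|
```

Emit:
jog_arm(deltas=[0.6,0.28,0,0.01,0,-0.66,100,0.77,0.36,0.05,0.01,0,-0.66,100,0.73,0.43,0,0.01,0,-0.66,100,0.69,0.49,0,0.01,0,-0.66,100,0.5,0.4,0.05,0,0,-0.5,100,0.2,0.1,0,0,0,0,100], squeeze=60)

```text
clock: 18.25
position: [0.6167, 0.1188, 0.2784]
orientation: [2.177, 2.262, -0.003]
ft_force: [0.2, -0.6, 1.2]
finger_gap: 0.606
```

```bash
python3 - <<'E'
from plan import *
st()
rows([((.620,.126,.25),np.radians(3.2))],100)
E
```

```text
t 18.25 p [0.6167 0.1188 0.2784] z [ 0.0003 -0.0028 -1.    ] jaw 2.2 F [ 0.1701 -0.5761  1.2229] gap 0.606 q6 1.6234710682639661
0.12, 0.06, 0.47, 0, 0.02, -0.13, 100,
|
```

Emit:
jog_arm(deltas=[0.12,0.06,0.3,0,0.02,-0.13,120,0,0,0.1,0,0,0,120,0,0,0,0,0,0,120])

```text
clock: 18.62
position: [0.6197, 0.1247, 0.2543]
orientation: [2.162, 2.279, -0.002]
ft_force: [-0.1, -0.9, 0.5]
finger_gap: 0.529
```

```bash
python3 - <<'E'
from plan import *
st()
p=arm.capture('side'); st()
cv2.imwrite('pics/s12.png',np.clip(1.3*cv2.resize(p['image'][90:190,210:310],None,fx=6,fy=6,interpolation=cv2.INTER_CUBIC),0,255).astype(np.uint8))
rows([((.620,.126,.205),np.radians(3.2))],120)
E
```

```text
t 18.62 p [0.6197 0.1247 0.2543] z [-0.0004 -0.0012 -1.    ] jaw 3.0 F [-0.127  -0.8647  0.5248] gap 0.529 q6 1.616723506985104
t 18.68 p [0.6198 0.1246 0.2545] z [-0.0001 -0.0011 -1.    ] jaw 3.0 F [-0.6977  0.4728 -0.086 ] gap 0.525 q6 1.6166053663995892
0.02, 0, 0.83, 0, 0.01, -0.02, 120,
|
```

View pics/s12.png

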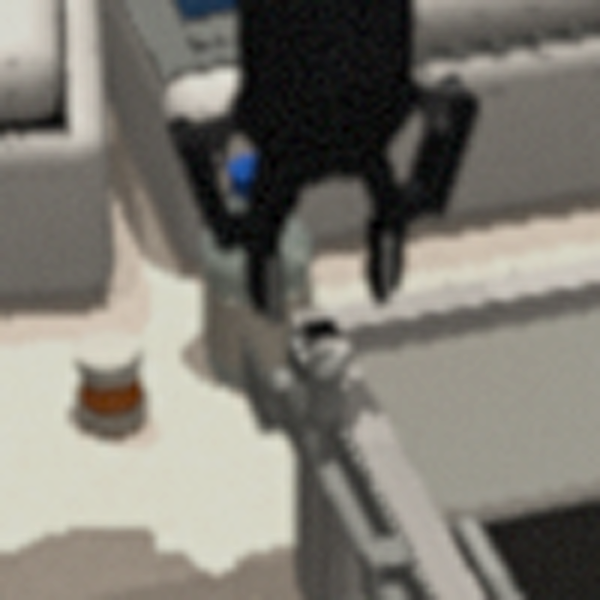

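The fingers are centred at about x=323 in the crop, above the knob at about (325,350). I descend and grip.

Emit:
jog_arm(deltas=[0.02,0,0.4,0,0.01,-0.02,120,0,0,0.35,0,0,0,120,0,0,0.12,0,0,0,120,0,0,0.05,0,0,0,120])

```text
clock: 19.18
position: [0.6209, 0.1233, 0.2031]
orientation: [2.161, 2.274, 0.008]
ft_force: [0.0, -0.1, 0.7]
finger_gap: 0.529
```

```bash
python3 - <<'E'
from plan import *
st()
p=arm.capture('side'); st()
cv2.imwrite('pics/s13.png',np.clip(1.3*cv2.resize(p['image'][100:180,220:300],None,fx=7,fy=7,interpolation=cv2.INTER_CUBIC),0,255).astype(np.uint8))
E
```

```text
t 19.18 p [0.6209 0.1233 0.2031] z [ 0.0067  0.0003 -1.    ] jaw 2.9 F [ 0.0422 -0.083   0.6638] gap 0.529 q6 1.6157552427733173
t 19.23 p [0.6209 0.1234 0.2028] z [ 0.0064  0.0003 -1.    ] jaw 2.9 F [-0.1136  0.0138 -0.0654] gap 0.531 q6 1.6157413281931168
```

View pics/s13.png

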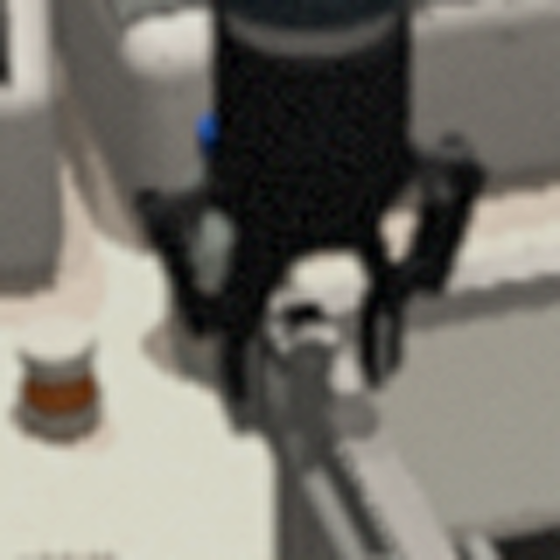

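The knob at about (305,340) in the crop sits between the fingers, so I close.

Emit:
jog_arm(deltas=[0.04,0,0.1,0,0,0,120,0,0,0.02,0,0,0,255,0,0,0,0,0,0,255,0,0,0,0,0,0,255,0,0,0,0,0,0,255], squeeze=60)

```text
clock: 19.85
position: [0.6207, 0.1258, 0.1971]
orientation: [2.16, 2.274, 0.008]
ft_force: [-0.7, -0.9, 0.3]
finger_gap: 0.217
```

Emit:
jog_arm(deltas=[0,0,-0.12,0,0,0,255,0,0,-0.06,0,0,0,255])

```text
clock: 20.1
position: [0.6205, 0.1258, 0.2072]
orientation: [2.161, 2.274, 0.006]
ft_force: [0.5, 0.2, -3.1]
finger_gap: 0.215
```

Emit:
jog_arm(deltas=[0,0,-0.04,0,0,0,255,-0.08,0,-0.01,0,0,0,255,-0.12,0,-0.01,0,0,0,255])

```text
clock: 20.48
position: [0.6211, 0.1145, 0.2108]
orientation: [2.161, 2.277, 0.008]
ft_force: [-0.1, 1.0, -2.9]
finger_gap: 0.214
```

Emit:
jog_arm(deltas=[-0.15,0,0.01,0,0,0,255,-0.15,0,0,0,0,0,255,-0.15,0,0,0,0,0,255])

```text
clock: 20.85
position: [0.6226, 0.0856, 0.2101]
orientation: [2.161, 2.277, 0.009]
ft_force: [-0.2, 1.7, -3.1]
finger_gap: 0.213
```

Emit:
jog_arm(deltas=[-0.1,0,0,0,0,0,255,-0.02,0,0,0,0,0,255])

```text
clock: 21.1
position: [0.6232, 0.0768, 0.2101]
orientation: [2.162, 2.275, 0.009]
ft_force: [1.1, 1.8, -2.6]
finger_gap: 0.217
```

```bash
python3 - <<'E'
from plan import *
p=arm.capture('side'); q=arm.capture('top'); st()
cv2.imwrite('pics/s14.png',np.clip(1.3*cv2.resize(p['image'][110:210,220:310],None,fx=6,fy=6,interpolation=cv2.INTER_CUBIC),0,255).astype(np.uint8))
cv2.imwrite('pics/t14.png',np.clip(1.8*cv2.resize(q['image'][160:200,165:265],None,fx=8,fy=8,interpolation=cv2.INTER_CUBIC),0,255).astype(np.uint8))
E
```

```text
t 21.2 p [0.6232 0.0767 0.2101] z [ 0.0058  0.0008 -1.    ] jaw 2.9 F [ 1.4426 -0.5303 -3.0169] gap 0.215 q6 1.5407548256881387
```

View pics/s14.png

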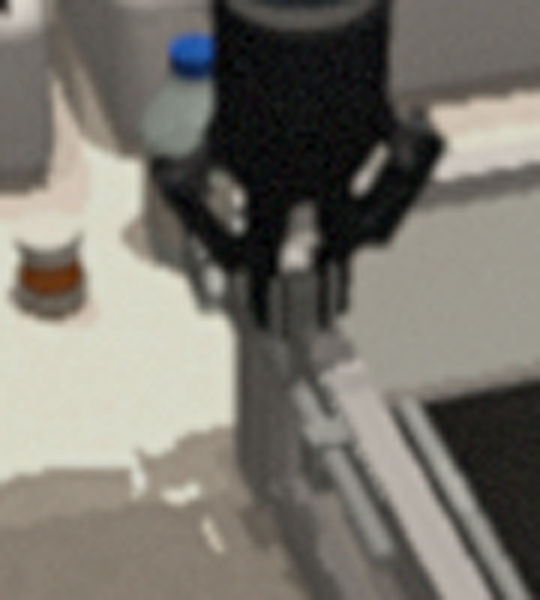

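View pics/t14.png

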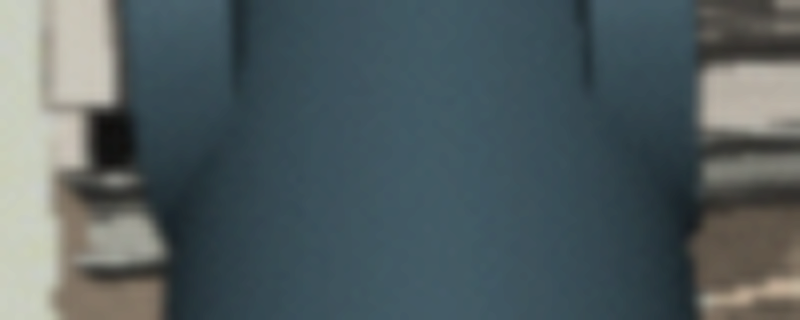

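Bolt drawn about 49 mm while lifted: the knob is in the grip and the nose is out. I pull the gate along its arc, turning with it.

Emit:
jog_arm(deltas=[0,-0.08,0,0,0,-0.15,255,-0.01,-0.13,0,0,0,-0.25,255,-0.02,-0.15,0,0,0,-0.3,255])

```text
clock: 21.58
position: [0.6024, 0.0723, 0.2101]
orientation: [2.04, 2.38, 0.006]
ft_force: [0.7, -0.6, -2.9]
finger_gap: 0.21
```

```bash
python3 - <<'E'
from plan import *
st(); s=arm.state()['position']; r=np.array(s[:2])-[.655,-.135]; print(np.degrees(np.arctan2(-r[0],r[1])),np.linalg.norm(r))
E
```

```text
t 21.57 p [0.6024 0.0723 0.2101] z [ 0.0083 -0.0019 -1.    ] jaw 8.8 F [ 0.7341 -0.5967 -2.8686] gap 0.21 q6 1.4331172743977056
14.240132147281832 0.21385102860186883
```

Emit:
jog_arm(deltas=[-0.02,-0.15,0,0,0,-0.3,255,-0.02,-0.15,0,0,0,-0.3,255,-0.02,-0.15,0,0,0,-0.3,255,-0.02,-0.15,0,0,0,-0.3,255,-0.02,-0.13,0,0,0,-0.25,255,-0.01,-0.07,0,0,0,-0.12,255,0,0,0,0,0,0,255,0,0,0,0,0,0,255])

```text
clock: 22.58
position: [0.5562, 0.0541, 0.2111]
orientation: [1.749, 2.594, 0.007]
ft_force: [2.2, 0.2, -3.5]
finger_gap: 0.214
```

```bash
python3 - <<'E'
from plan import *
import m1
st(); s=arm.state()['position']; r=np.array(s[:2])-[.655,-.135]; print(np.degrees(np.arctan2(-r[0],r[1]))-8.6,np.linalg.norm(r))
for n in m1.P:
    p=m1.P[n]
    for c,z in m1.caps(p): print(n,c,z[4],atz(p,c,.117))
    cv2.imwrite(f'pics/{n}15.png',np.clip(1.4*cv2.resize(p['image'][100:350,100:400],None,fx=2.6,fy=2.4),0,255).astype(np.uint8))
E
```

```text
t 22.68 p [0.5562 0.0541 0.211 ] z [ 0.013  -0.0035 -0.9999] jaw 22.0 F [ 2.6859  0.1228 -2.6148] gap 0.215 q6 1.171495897688921
18.99179312959228 0.21334330615651317
side [194.3333 152.9259] 27 [0.4307 0.3103 0.117 ]
side [234.4167 260.8106] 132 [ 0.474  -0.1525  0.117 ]
side [228.88 278.68] 75 [ 0.4517 -0.1993  0.117 ]
side [225.1026 291.8077] 78 [ 0.4371 -0.2313  0.117 ]
side [222.0122 305.6829] 82 [ 0.4245 -0.2637  0.117 ]
top [157.9705   8.6011] 1321 [1.1338 0.284  0.117 ]
top [ 93.4486 173.9813] 107 [0.6603 0.4432 0.117 ]
top [315.7551 240.9184] 49 [ 0.4771 -0.1352  0.117 ]
top [328.6531 243.6531] 49 [ 0.4694 -0.1682  0.117 ]
top [341.25 251.  ] 48 [ 0.4499 -0.2001  0.117 ]
top [354.2245 256.1633] 49 [ 0.4359 -0.2333  0.117 ]
top [141.566  261.8868] 53 [0.4304 0.3105 0.117 ]
top [366.6939 260.9388] 49 [ 0.4229 -0.2653  0.117 ]
```

View pics/side15.png

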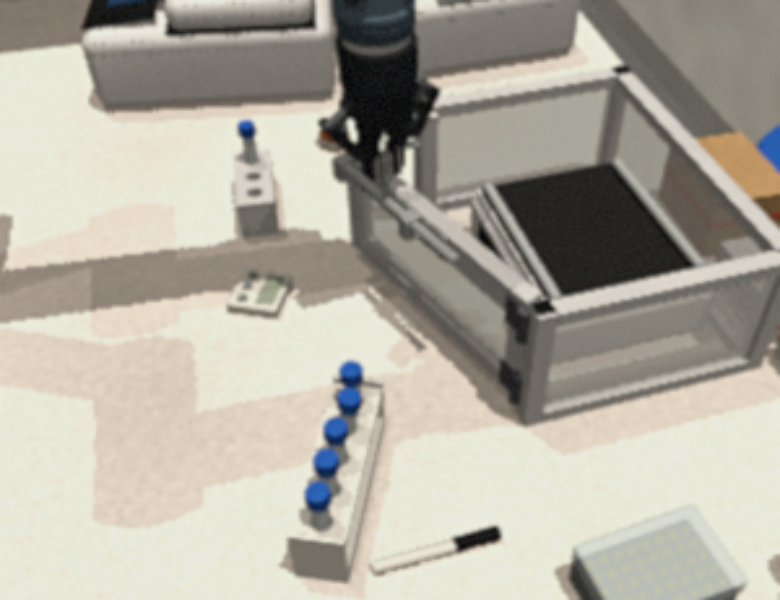

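View pics/top15.png

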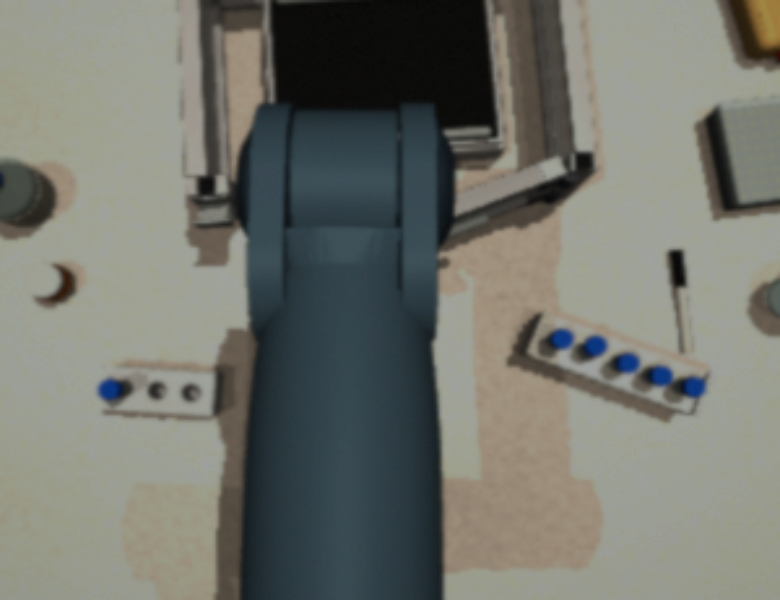

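```bash
python3 - <<'E'
from plan import *
import m1
p,q=m1.P['side'],m1.P['top']
for a,b in [((225.1,291.8),(354.2,256.2)),((222,305.7),(366.7,260.9)),((228.88,278.7),(341.25,251)),((234.2,265.4),(328.65,243.65))]: print(tri([ray(p,a),ray(q,b)]))
cv2.imwrite('pics/s16.png',np.clip(1.4*cv2.resize(p['image'][245:300,215:250],None,fx=11,fy=11,interpolation=cv2.INTER_CUBIC),0,255).astype(np.uint8))
for z in (.115,.125): print(z,proj(p,[[.469-(z-.117)*.0,-.168,z]]))
E
```

```text
(array([ 0.4364, -0.2327,  0.1193]), [np.float64(0.0005554486999025339), np.float64(0.0005554486999025719)])
(array([ 0.4237, -0.2649,  0.119 ]), [np.float64(0.0006837916051153736), np.float64(0.0006837916051153483)])
(array([ 0.4508, -0.2   ,  0.118 ]), [np.float64(0.0008341774214723104), np.float64(0.0008341774214722348)])
(array([ 0.47  , -0.1677,  0.1199]), [np.float64(0.000612424429301707), np.float64(0.0006124244293018285)])
0.115 [[233.6769 266.8603]]
0.125 [[233.4524 264.3375]]
```

View pics/s16.png

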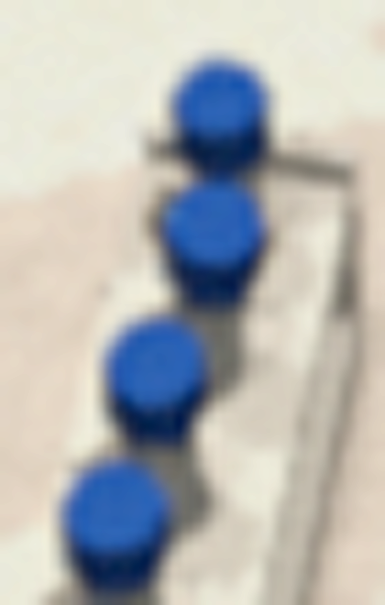

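```bash
python3 - <<'E'
from plan import *
st(); print(arm.sign_off()); st()
E
```

```text
t 22.77 p [0.5562 0.0541 0.211 ] z [ 0.0129 -0.0035 -0.9999] jaw 22.0 F [ 2.2443  0.6396 -2.9663] gap 0.212 q6 1.1713683495955187
the job is handed in; nothing more can be done
None
the job is handed in; nothing more can be done
```

I topped up the rack and opened the shaker guard. The job is handed in at about 22.8 s, with the gripper still holding the gate ajar; `sign_off()` gives no verdict.

- **Tubes:** The two spares nearest the robot's centre line went into the two empty pockets. Each was pressed down until it stopped, at about 30 N. In the last pictures all five caps are level, so the tubes look fully home, and the left-over spare is in its well.
- **Guard:** I lifted the bolt by its knob about 13 mm, drew it about 49 mm while holding it up, and pulled the gate along its arc.
- **Last checks:**
  - The gate stood at about 0.33 rad and still (about 10 cm at the free edge), worked out from the gripper position and an estimated hinge.
  - The arm felt a steady 2.2 to 2.7 N spring pull, and the grip was on the knob.
- **Bystanders:** Those in the last two pictures looked where they had been; I did not measure them.

**One check was off:** the first tube I placed leans by about 6 mm at its cap. By geometry its middle should be within 1 to 2 mm of the pocket centre, but I only measured the cap. I left it because its height matched the others.

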